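# Lock the jar clamp on a sample jar and hold its pin home

## Robot

A 6-joint arm with a two-finger parallel gripper is mounted at the origin on the work surface. World frame = base frame: x ahead of the robot, y to its left, z up, the work surface at z = 0. Lengths are in mm, angles in degrees, forces in N, time in s.
With the tool pointing down it reaches from about 375 to 975 mm from the base axis. Payload 3.8 kg.
Tool frame: the origin (TCP) lies on the mounting face of the last link; the fingertips stand 166 mm ahead of it and the grasp point (between the pads) lies 147 mm ahead of it; z points along the fingers, y is the line along which they close (so a half turn about z gives the same grasp; the last joint's range is limited). The gripper opens to 88 mm and grips with 3 to 60 N. Pads are 18 mm wide; open, the fingers measure 123 mm over their backs; the gripper's body (75 mm by 187 mm) begins 45 mm behind the grasp point.
Start: joints at [68.703, 15.12, 91.902, -0, 72.978, -2.114], TCP at [221.79, 637.518, 404.706] pointing down, gripper open.
Joint ranges: [-150.88, 150.88], [-54.13, 125.18], [17.81, 147.31], [-75.09, 255.09], [0, 152.58], [-146.25, 146.25]. Speed limits (degrees/s): [147.25, 147.25, 180, 180, 180, 180].

## Interface

Orientations are given as a 3x3 rotation matrix whose columns are the frame's x, y, z axes.
In Python, from cell import r gives the robot as it stands.
- The arm moves only by the tool step_arm, never from a script. Its argument "increments" is a list that holds one entry, the list of rows, each a list of 7 numbers: the shift along the tool's x, y, z each as a share of 100 cm, from -1 to 1, then the turn, a rotation vector about the tool's x, y, z each as a share of 45 degrees, from -1 to 1, then the opening, from 0 (shut) to 1 (fully open). A call has 1 to 20 rows; each row is the pose to reach, as a shift and turn from the pose commanded when the call began, along the tool's axes at that moment; what a row does not reach only later rows make up. A row lasts 1/12 s, in which the tool goes at most 41.7 mm and 7.16 degrees, less where a joint would pass 70% of its speed; a pose out of reach is approached as far as the arm can. A call with a number of a shift or a turn outside -1 to 1 is refused whole. A call with a gripper value outside its range is refused whole. The fingers move at their own pace and stop on an object; the grip force is fixed at half the most. Time passes only in rows, so rows that repeat a pose let the fingers close. It gives the time, the measured TCP pose, the force, the opening and the grip force at its end, in the units of the state.
- r.get_state(): the state, without advancing time (a new reading comes with each control period).
- r.get_image(name): name is "side" or "top" or "wrist"; returns the picture (420x560x3 uint8, blue, green, red); there is no depth.
- r.calibration(name): a dict with "camera_matrix" (3x3 intrinsics, pixels), "D" ([k1, k2, p1, p2, k3] as OpenCV has them; the pictures are not rectified), "pose" (4x4, takes a point from camera to world coordinates); the wrist camera has in their place "T_tool_cam" (4x4, takes a point from camera to tool coordinates, whose origin is the TCP and whose axes are the flange's). Camera axes: x right, y up, looking along -z (the intrinsics and any distortion apply to the point x, -y, -z); pixel columns grow to the right and rows downward; lengths in mm; the calibration is good to about 2 mm. A picture is of the moment at which its call begins: read the wrist's pose just before it. calibration takes no time and is no camera call.
- r.finish_job(): hands the job in; it is judged then, once.
The state is a dict: "time_s": time; "joint_positions": joint angles; "dq": joint speeds; "effort": joint torques, N m; "position": TCP position; "tcp_rot": TCP orientation; "wrist_force": force on the tool from outside, world axes, zero at the start; "torque": the same for the moment, N m; "opening": finger opening in mm; "gripper_force": force on a finger pad.
Only numpy, scipy, OpenCV 4.12 (cv2) and the standard library are available. Lean on these libraries where they do the work, as an engineer would, in place of code of your own. Each camera call takes 0.05 s, during which the arm holds its last target. There are 200 camera calls.

## Task

Grip the sample jar that stands in the bench clamp so that a colleague can unscrew its lid: pull the clamp's lock knob up, slide the jaw gently towards the jar until its sprung pad presses the jar against the fixed jaw, and let the lock pin drop fully into the hole it has reached there. Finish while still holding the knob in the gripper with the pin fully down, and leave the spare jar, the timer and the tube rack where they are.

Things in the scene. Friction and masses are not known exactly. Their poses are not given: they have to be found in the camera images.
- clamp: Fixed aluminium and steel bench clamp, 180 x 243 mm, jaws 72 mm high. Origin on the bench under the lock knob's axis in its starting hole; z up, the jaw slides shut towards +y. Jaws' middle line at x = -95 mm. Two 12 mm guide rods along y at x = -45 and -145 mm, 30 mm up; a jar stands on the bench between them
- carriage (a joint): Travel of the sliding jaw (with lock knob, pin and pad) towards the fixed jaw, m. The pin stands over the holes at 0, 0.024 and 0.048; range -0.003 to 0.054. It starts at 0, locked. Sliding it takes about 2 N; the pin must be up by 0.012 or more to leave a hole, and has about 1.5 mm play each way in one
- plunger (a joint): Height of the lock pin and its knob, m: 0 fully down in a hole, about 0.0115 with the pin resting on top of the bar between holes, 0.017 at most. A spring pulls it down with 6 N at 0 to 10 N at full lift. The 8 mm pin has a round end
- knob: Black lock knob on the pin: 28 mm cylinder with a 34 mm top rim, 33 mm tall. Origin at its underside centre, 76 mm above the bench with the pin down; grip zone 4 to 24 mm above the origin, rim 27 to 33 mm. Below it a 24 mm collar up to 68 mm above the bench. Around it nothing but the jar is higher than 72 mm
- pad: Black rubber pad of the sliding jaw, 60 mm wide, 18 to 70 mm above the bench. Its origin is not on the pad but on the clamp's origin, and moves with the jaw and with the pad's own 8 mm of spring travel. Its spring gives 1.2 N per mm
- pad_face (a point): Middle of the front face of the pad when its spring is relaxed, 45 mm above the bench; 90 mm from the fixed jaw's face with the pin in the first hole, 66 in the second, 42 in the third. So the wide jar is gripped (spring pressed in about 4 mm) in the second hole and the slim jar in the third
- fixed_jaw (a point): Middle of the fixed jaw's rubber face (60 mm wide, 18 to 70 mm above the bench), 45 mm above the bench, 143 mm along y from the clamp's origin
- lock_bar (a point): Mouth of the first hole, in the top of a fixed steel bar (30 mm wide, 30 mm high) that runs along the slide direction under the knob. Three 11 mm holes, at 0, 24 and 48 mm from here towards the fixed jaw
- jar_wide: Amber jar with white lid, 70 mm in diameter, 115 mm tall, about 0.35 kg. Origin at its underside centre. Either this or the slim jar stands in the clamp; the other is the spare, out on the bench
- jar_slim: Amber jar with white lid, 46 mm in diameter, 105 mm tall, about 0.2 kg. Origin at its underside centre
- timer: White bench timer lying flat, 65 x 65 x 22 mm; a bystander. Origin at its underside centre
- tube_rack: White tube rack with capped tubes, 75 x 170 mm, 93 mm high; a bystander. Origin at its underside centre

How it is judged (in metres and radians):
On the way, in this order (a step that is already met when the one before it is completed fails the run):
1. the lock pin is pulled up clear of the first hole (value of joint plunger above 0.0105 m), for 0.1 s.
2. the jaw's pad presses on the jar in the clamp ((contact force between pad and jar_wide above 1 N or contact force between pad and jar_slim above 1 N)), for 0.1 s.
At the end, for the whole second after the job is handed in: Pin within 2 mm of fully down in the hole that grips the jar in the clamp (second hole for the wide jar, third for the slim one; jaw within 3 mm), pad pressing on that jar with over 1 N, jar upright within 0.1 rad, gripper still holding the knob (over 2 N of contact) (value of joint plunger below 0.002 m and contact force between the fingers and knob above 2 N and ((y of jar_wide in the frame of clamp between 0.085 and 0.135 m and x of jar_wide in the frame of clamp between -0.115 and -0.075 m and value of joint carriage between 0.021 and 0.027 m and contact force between pad and jar_wide above 1 N and angle between jar_wide's own z axis and vertical below 0.1 rad) or (y of jar_slim in the frame of clamp between 0.085 and 0.135 m and x of jar_slim in the frame of clamp between -0.115 and -0.075 m and value of joint carriage between 0.045 and 0.051 m and contact force between pad and jar_slim above 1 N and angle between jar_slim's own z axis and vertical below 0.1 rad))); the arm keeps its last pose, push and grip.
It fails at once if the jar is squeezed or rammed with more than 30 N (contact force between pad and jar_wide above 30 N or contact force between pad and jar_slim above 30 N).
It fails at once if a jar is tipped or carried off (angle between any of jar_wide, jar_slim's own z axis and vertical above 0.3 rad or distance of any of jar_wide, jar_slim from where it was at the start of the episode above 0.045 m).
It fails at once if the spare jar is disturbed ((horizontal distance between jar_wide and fixed_jaw above 0.12 m and distance of jar_wide from where it was at the start of the episode above 0.02 m) or (horizontal distance between jar_slim and fixed_jaw above 0.12 m and distance of jar_slim from where it was at the start of the episode above 0.02 m)).
It fails at once if the timer or the tube rack is disturbed (distance of any of timer, tube_rack from where it was at the start of the episode above 0.02 m).
It also fails if it takes over 40 s, if anything falls off the work surface, if the arm or the gripper's body presses on something with over 40 N, if the wrist force passes 120 N, or if a joint passes its speed limit or range.

## Working session

There is one attempt and no reset: what is moved stays moved. The work goes in short steps, Python scripts to look and compute and a tool call to move; the robot and the scene stay as the last step left them, time stands still between calls to the robot, and variables do not carry over. Pictures are saved under pics/ and viewed, at most 10 in all, crops included, and the job is handed in when it is done.

Besides the shell and the picture viewer there is one more tool, called after "Emit:" as name([rows], argument=value, ...), one row to a line, values as JSON. step_arm: Moves the arm, as the interface text tells. Shift numbers are shares of 100 cm and turn numbers shares of 45 degrees, none past 1 either way. Its arguments: {"type":"object","properties":{"increments":{"type":"array","items":{"type":"array","items":{"type":"array","items":{"type":"number","minimum":-1,"maximum":1}}}}},"required":["increments"]}

```bash
mkdir -p pics; ls
python3 - <<'E'
from cell import r
import cv2,numpy as np
s=r.get_state();print(s['position'],s['tcp_rot'],s['opening'],s['time_s'])
for n in("top","side"):
    c=r.calibration(n);print(n,np.round(c['camera_matrix'],1).tolist(),c['D'],np.round(c['pose'],3).tolist())
    cv2.imwrite(f"pics/{n}0.png",r.get_image(n))
print(r.calibration("wrist"))
cv2.imwrite("pics/w0.png",r.get_image("wrist"))
E
```

```text
pics
[221.68768447 637.20623381 403.40340124] [[-9.44467625e-01  3.28603497e-01 -8.04506570e-04]
 [ 3.28604470e-01  9.44465410e-01 -2.04709565e-03]
 [ 8.71458387e-05 -2.19778002e-03 -9.99997581e-01]] 88.4210868613118 0.0
top [[528.1, 0.0, 275.4], [0.0, 528.1, 210.5], [0.0, 0.0, 1.0]] [-0.06006739  0.          0.          0.          0.        ] [[-0.001, 0.994, -0.106, 336.532], [-1.0, -0.003, -0.022, -22.76], [-0.022, 0.106, 0.994, 1525.556], [0.0, 0.0, 0.0, 1.0]]
side [[512.8, 0.0, 271.7], [0.0, 512.8, 211.8], [0.0, 0.0, 1.0]] [0.03810117 0.         0.         0.         0.        ] [[0.996, 0.053, -0.073, 430.634], [-0.091, 0.549, -0.831, -1082.691], [-0.004, 0.834, 0.552, 800.756], [0.0, 0.0, 0.0, 1.0]]
{'camera_matrix': array([[301.45678602,   0.        , 283.63880537],
       [  0.        , 301.45678602, 208.05218997],
       [  0.        ,   0.        ,   1.        ]]), 'D': array([0.01050006, 0.        , 0.        , 0.        , 0.        ]), 'T_tool_cam': array([[ 1.29606600e-03,  9.64859262e-01,  2.62764009e-01,
         6.78361078e+01],
       [ 9.99999160e-01, -1.25313288e-03, -3.30973986e-04,
        -1.37877554e-01],
       [ 9.93490249e-06,  2.62764217e-01, -9.64860076e-01,
         1.95008850e+01],
       [ 0.00000000e+00,  0.00000000e+00,  0.00000000e+00,
         1.00000000e+00]])}
```

View pics/top0.png

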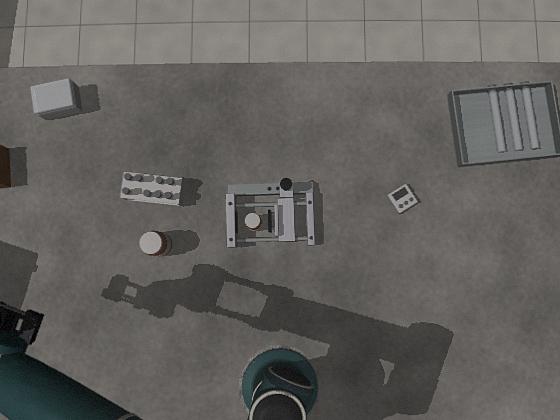

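View pics/w0.png

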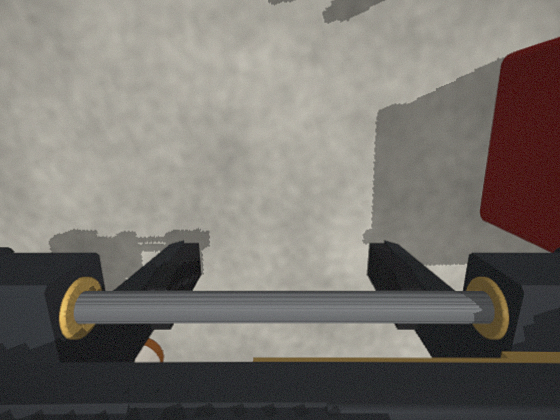

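The top view shows the clamp with its knob at (286,184), the slim jar in the clamp at (253,221), and the wide spare at (153,243). The jaw closes towards image left, which is world +y. The wrist view shows only bench.

```bash
cat > h.py <<'E'
import cv2,numpy as np
from cell import r
def ray(cal,pose,px,z):
    u=cv2.undistortPoints(np.array([[px]],float),cal['camera_matrix'],cal['D'])[0,0]
    d=pose[:3,:3]@np.array([u[0],-u[1],-1]);o=pose[:3,3]
    return o+d*(z-o[2])/d[2]
def wpose(s):
    T=np.eye(4);T[:3,:3]=s['tcp_rot'];T[:3,3]=s['position']
    return T@r.calibration('wrist')['T_tool_cam']
E
python3 - <<'E'
from h import *
im=cv2.imread('pics/top0.png');c=r.calibration('top')
g=im.max(2)
m=(g<50).astype(np.uint8);m[:, :275]=0;m[:,300:]=0;m[:170]=0;m[200:]=0
n,l,st,ce=cv2.connectedComponentsWithStats(m)
for i in range(1,n):print(st[i],ce[i],ray(c,c['pose'],ce[i],107))
x=cv2.resize(im[165:260,210:335],None,fx=6,fy=6,interpolation=cv2.INTER_CUBIC);cv2.imwrite('pics/c.png',x)
E
```

```text
[280 178  12  13 114] [285.59649123 183.57017544] [561.87021437 -18.97740354 107.        ]
[276 187   3   3   7] [277.28571429 188.        ] [549.80076728   3.61268068 107.        ]
[293 193   7   3  10] [295.2 193.4] [534.82533156 -44.91890541 107.        ]
[275 194   5   1   5] [277. 194.] [533.36671167   4.40497    107.        ]
[281 197   6   1   6] [283.5 197. ] [525.10042699 -13.19603367 107.        ]
[289 197   2   1   2] [289.5 197. ] [525.04236896 -29.44311152 107.        ]
[292 197   1   1   1] [292. 197.] [525.01835379 -36.21075566 107.        ]
```

View pics/c.png

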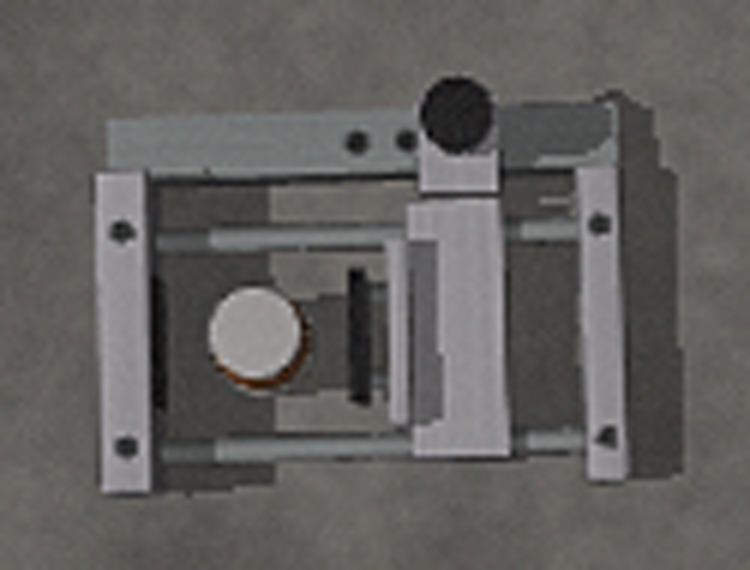

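Emit:
step_arm([
  [[-0.1,-0.095,0.01,0,0,-0.15,1],[-0.2,-0.19,0.02,0,0,-0.3,1],[-0.3,-0.28,0.03,0,0,-0.449,1],[-0.537,-0.508,0.044,0,0,-0.449,1],[-0.537,-0.508,0.044,0,0,-0.449,1],[-0.537,-0.508,0.044,0,0,-0.449,1],[-0.537,-0.508,0.044,0,0,-0.449,1],[-0.537,-0.508,0.044,0,0,-0.449,1],[-0.537,-0.508,0.044,0,0,-0.449,1],[-0.537,-0.508,0.044,0,0,-0.449,1],[-0.537,-0.508,0.044,0,0,-0.449,1],[-0.537,-0.508,0.044,0,0,-0.449,1],[-0.537,-0.508,0.044,0,0,-0.449,1],[-0.537,-0.508,0.044,0,0,-0.449,1],[-0.537,-0.508,0.044,0,0,-0.449,1],[-0.537,-0.508,0.044,0,0,-0.449,1],[-0.537,-0.508,0.044,0,0,-0.449,1],[-0.537,-0.508,0.044,0,0,-0.449,1],[-0.537,-0.508,0.044,0,0,-0.449,1],[-0.537,-0.508,0.044,0,0,-0.449,1]],
])

```text
time_s: 1.82
position: [562.4, -20.3, 360.1]
tcp_rot: [[-1.0, -0.014, -0.001], [-0.014, 1.0, 0.0], [0.001, 0.0, -1.0]]
wrist_force: [-0.4, 0.2, 0.2]
opening: 88.0
gripper_force: 0.0
```

Emit:
step_arm([
  [[0,0,0,0,0,0,1],[0,0,0,0,0,0,1]],
])

```text
time_s: 1.98
position: [561.5, -17.7, 360.5]
tcp_rot: [[-1.0, -0.019, -0.001], [-0.019, 1.0, 0.0], [0.001, 0.0, -1.0]]
wrist_force: [-0.6, -0.8, -0.7]
opening: 87.8
gripper_force: 0.0
```

Run:
```python
from h import *
s=r.get_state();print(s['position'],s['tcp_rot'],s['time_s'],s['wrist_force'])
im=r.get_image('wrist');cv2.imwrite('pics/w1.png',im);np.save('T1.npy',wpose(s))
```

```text
[561.49024751 -17.7290526  360.47800856] [[-9.99822173e-01 -1.88410597e-02 -7.97515797e-04]
 [-1.88414357e-02  9.99822376e-01  4.66545668e-04]
 [ 7.88583924e-04  4.81489047e-04 -9.99999573e-01]] 1.9833 [-0.61673229 -0.76170334 -0.66707845]
```

View pics/w1.png

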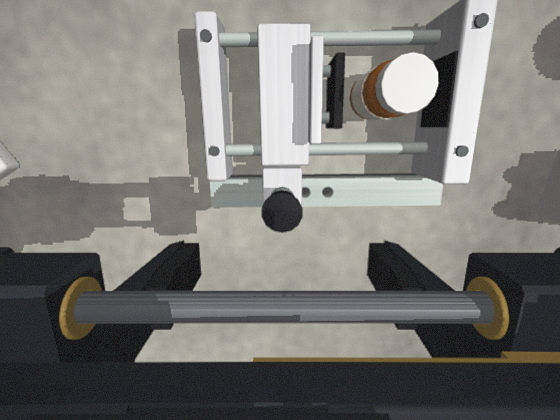

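The wrist view shows the knob's top at about (282,211), the pad at (337,90), the slim jar's lid at (408,83) and the jaw bolts at (214,151) and (461,151).

Run:
```python
from h import *
im=cv2.imread('pics/w1.png');c=r.calibration('wrist');T=np.load('T1.npy')
m=(im.max(2)<60).astype(np.uint8);m[:188]=0;m[236:]=0;m[:,:255]=0;m[:,310:]=0
k=max(cv2.findContours(m,0,2)[0],key=cv2.contourArea);p,rad=cv2.minEnclosingCircle(k);print(p,rad,ray(c,T,p,109), ray(c,T,cv2.fitEllipse(k)[0],109))
for z,ps in((72,[(206,36),(481,20),(214,151),(461,151)]),(105,[(410,83)]),(70,[(342,92)])):
    for p in ps:print(p,ray(c,T,p,z))
```

```text
(281.625, 210.875) 20.4061336517334 [558.98060399 -19.13701598 109.        ] [559.30755885 -19.29731051 109.        ]
(206, 36) [425.69287442 -82.14776738  72.        ]
(481, 20) [410.55118779 134.52373773  72.        ]
(214, 151) [515.94281934 -79.58131433  72.        ]
(461, 151) [511.73706843 137.01414693  72.        ]
(410, 83) [461.68020643  72.39042054 105.        ]
(342, 92) [464.97349206  29.74846845  70.        ]
```

Emit:
step_arm([
  [[0.0015,-0.0015,0.03,0,0,0,1],[0.0015,-0.0015,0.06,0,0,0,1],[0.0015,-0.0015,0.08,0,0,0,1],[0.0015,-0.0015,0.095,0,0,0,1],[0.0015,-0.0015,0.107,0,0,0,1],[0.0015,-0.0015,0.115,0,0,0,1],[0.0015,-0.0015,0.119,0,0,0,1],[0.0015,-0.0015,0.119,0,0,0,1],[0.0015,-0.0015,0.119,0,0,0,1]],
])

```text
time_s: 2.78
position: [561.0, -20.0, 242.5]
tcp_rot: [[-1.0, -0.018, 0.001], [-0.018, 1.0, -0.0], [-0.001, -0.0, -1.0]]
wrist_force: [-0.1, 0.5, -0.5]
opening: 88.3
gripper_force: 0.0
```

Run:
```python
from h import *
s=r.get_state();print(s['position'],s['time_s'],s['wrist_force'])
im=r.get_image('wrist');cv2.imwrite('pics/w2.png',im)
```

```text
[560.99514633 -20.01961637 242.45790172] 2.7833 [-0.0944837   0.45148256 -0.50992367]
```

View pics/w2.png

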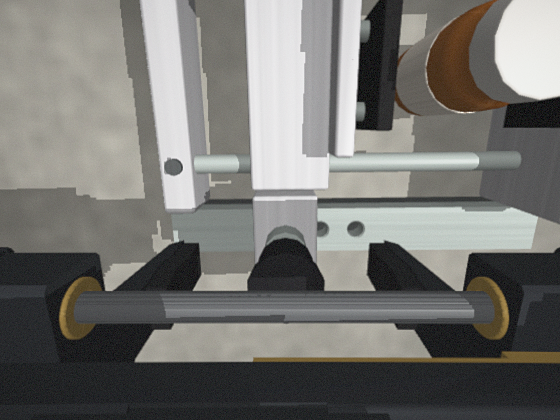

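The knob stands midway between the fingers (column about 285, fingers at 200 and 370). Closing.

Emit:
step_arm([
  [[0,0,0.001,0,0,0,0],[0,0,0.001,0,0,0,0],[0,0,0.001,0,0,0,0],[0,0,0.001,0,0,0,0],[0,0,0.001,0,0,0,0],[0,0,0.001,0,0,0,0],[0,0,0.001,0,0,0,0],[0,0,0.001,0,0,0,0],[0,0,0.001,0,0,0,0],[0,0,0.001,0,0,0,0],[0,0,0.001,0,0,0,0],[0,0,0.001,0,0,0,0]],
])

```text
time_s: 3.83
position: [560.6, -20.2, 240.7]
tcp_rot: [[-1.0, -0.018, -0.0], [-0.018, 1.0, 0.0], [0.0, 0.0, -1.0]]
wrist_force: [0.9, 0.7, -0.4]
opening: 29.1
gripper_force: 30.0
```

Emit:
step_arm([
  [[0,0,-0.002,0,0,0,0],[0,0,-0.005,0,0,0,0],[0,0,-0.008,0,0,0,0],[0,0,-0.011,0,0,0,0],[0,0,-0.014,0,0,0,0],[0,0,-0.0145,0,0,0,0],[0,0,-0.0145,0,0,0,0],[0,0,-0.0145,0,0,0,0],[0,0,-0.0145,0,0,0,0]],
])

```text
time_s: 4.58
position: [560.4, -20.2, 254.9]
tcp_rot: [[-1.0, -0.018, -0.0], [-0.018, 1.0, 0.0], [0.0, 0.0, -1.0]]
wrist_force: [3.7, 1.4, -10.3]
opening: 28.9
gripper_force: 30.0
```

Emit:
step_arm([
  [[0,0.001,0,0,0,0,0],[0,0.003,0,0,0,0,0],[0,0.005,0,0,0,0,0],[0,0.007,0,0,0,0,0],[0,0.009,0,0,0,0,0],[0,0.011,0,0,0,0,0],[0,0.013,0,0,0,0,0],[0,0.015,0,0,0,0,0],[0,0.017,0,0,0,0,0],[0,0.019,0,0,0,0,0],[0,0.021,0,0,0,0,0],[0,0.023,0,0,0,0,0],[0,0.025,0,0,0,0,0],[0,0.027,0,0,0,0,0],[0,0.029,0,0,0,0,0],[0,0.031,0,0,0,0,0],[0,0.033,0,0,0,0,0],[0,0.035,0,0,0,0,0],[0,0.036,0,0,0,0,0],[0,0.036,0,0,0,0,0]],
])

```text
time_s: 6.25
position: [559.7, 16.1, 255.0]
tcp_rot: [[-1.0, -0.018, -0.001], [-0.018, 1.0, 0.0], [0.001, 0.0, -1.0]]
wrist_force: [-0.6, -2.4, -10.8]
opening: 28.9
gripper_force: 30.0
```

Run:
```python
from h import *
s=r.get_state();print(s['position'],s['time_s'],s['wrist_force'])
im=r.get_image('wrist');cv2.imwrite('pics/w3.png',im)
```

```text
[559.68982198  16.10289392 255.02696022] 6.25 [ -0.63945796  -2.35444169 -10.83467713]
```

View pics/w3.png

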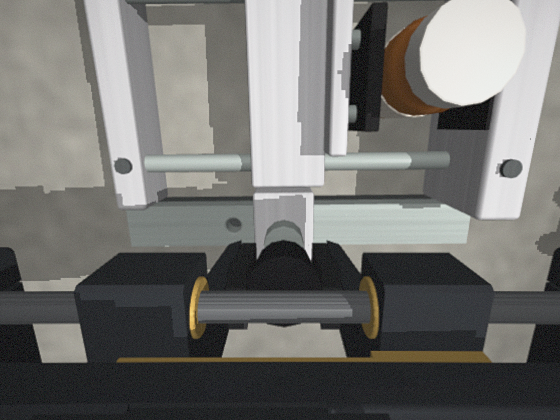

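The jaw has travelled 36 mm, the pad is at the jar, and the jar stands upright near the fixed jaw. On to 48 mm.

Emit:
step_arm([
  [[0,0.001,0,0,0,0,0],[0,0.0025,0,0,0,0,0],[0,0.004,0,0,0,0,0],[0,0.0055,0,0,0,0,0],[0,0.007,0,0,0,0,0],[0,0.0085,0,0,0,0,0],[0,0.01,0,0,0,0,0],[0,0.011,0,0,0,0,0],[0,0.0118,0,0,0,0,0],[0,0.0118,0,0,0,0,0],[0,0.0118,0,0,0,0,0],[0,0.0118,0,0,0,0,0]],
])

```text
time_s: 7.3
position: [559.5, 27.5, 255.0]
tcp_rot: [[-1.0, -0.018, -0.001], [-0.018, 1.0, -0.0], [0.001, -0.0, -1.0]]
wrist_force: [-2.5, -3.7, -11.3]
opening: 28.4
gripper_force: 30.0
```

Emit:
step_arm([
  [[0,0.0003,0.002,0,0,0,0],[0,0.0003,0.004,0,0,0,0],[0,0.0003,0.006,0,0,0,0],[0,0.0003,0.008,0,0,0,0],[0,0.0003,0.01,0,0,0,0],[0,0.0003,0.012,0,0,0,0],[0,0.0003,0.0135,0,0,0,0],[0,0.0003,0.0145,0,0,0,0],[0,0.0003,0.0145,0,0,0,0],[0,0.0003,0.0145,0,0,0,0]],
])

```text
time_s: 8.13
position: [559.6, 27.7, 241.0]
tcp_rot: [[-1.0, -0.018, -0.001], [-0.018, 1.0, -0.001], [0.001, -0.001, -1.0]]
wrist_force: [-3.8, -4.9, -6.8]
opening: 28.8
gripper_force: 30.0
```

Emit:
step_arm([
  [[0,0,0.0005,0,0,0,0],[0,0,0.001,0,0,0,0],[0,0,0.0015,0,0,0,0],[0,0,0.0015,0,0,0,0],[0,0,0.0015,0,0,0,0],[0,0,0.0015,0,0,0,0]],
])

```text
time_s: 8.63
position: [559.7, 27.7, 240.7]
tcp_rot: [[-1.0, -0.018, -0.001], [-0.018, 1.0, -0.001], [0.001, -0.001, -1.0]]
wrist_force: [-6.4, -5.3, 0.0]
opening: 29.0
gripper_force: 30.0
```

Run:
```python
from h import *
s=r.get_state();print(s['position'],s['time_s'],s['wrist_force'],s['opening'])
im=r.get_image('wrist');cv2.imwrite('pics/w4.png',im)
```

```text
[559.6687934   27.68232676 240.66073196] 8.6333 [-6.35101111 -5.34818416  0.01559107] 29.00487432441472
```

View pics/w4.png

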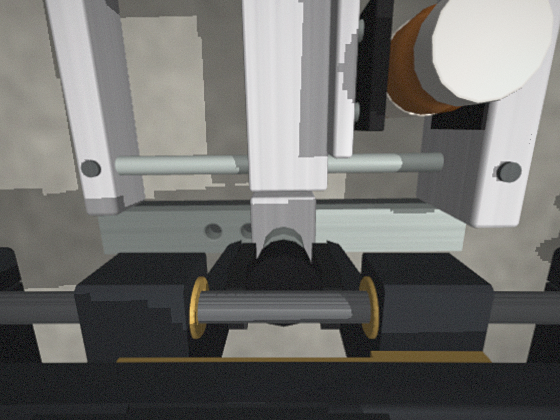

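The pin is seated: z is back at the starting 240.7 and has stopped moving under the push. Two empty holes show at (213,231) and (247,231), and the jar is upright between the pad and the fixed jaw.

```bash
python3 -c "
from cell import r
print(r.finish_job())"
```

```text
the job is handed in; nothing more can be done
None
```

I've handed the job in: the slim jar is gripped between the pad and the fixed jaw, the pin is fully down in the third hole, and the gripper is still holding the knob. No verdict came back; by my readings the jaw moved about 48 mm and the knob returned to its starting height.

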